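# Draw the star tile from the slanting rack and stand it on the easel

### The job

A customer wants to see the blue tile with the white star: draw it by its top edge straight up along its slanting slot, without forcing it, until it is clear of the wooden rack. Then set it down gently on the ledge of the little dark easel, the right way up, centred and leaning back against its uprights, with its picture facing forward over the ledge's lip, and let go. Leave the other two tiles in their slots and the spice jars where they stand.

Things in the scene. Friction and masses are not known exactly. Their poses are not given: they have to be found in the camera images.
- blue_tile_center (a point): Middle of the blue glazed tile with a cream-white eight-pointed star: 110 wide, 140 high, 9 mm thick, 0.23 to 0.36 kg. Tile's own axes: x out of the painted face (back plain terracotta), y along the width, z up the height; top edge 70 mm along +z. It starts in one of the rack's three slots (which one varies), leaning 25 degrees, face up and away from the robot.
- blue_tile_front (a point): Point in the air 50 mm out from the middle of the blue tile along its x axis: tells which way the picture faces.
- green_tile_center (a point): Middle of the green tile with yellow and cream diamonds; size and axes as the blue one; stays in its slot.
- red_tile_center (a point): Middle of the red tile with a cream ring; size and axes as the blue one; stays in its slot.
- rack: Pale wooden rack, fixed, 206 (x) by 133 mm (y), side boards to 126 mm above the table. Origin on the table under its middle, z up. Three slots one behind the other, 65 mm apart in x, all leaning 25 degrees: going up, a tile slopes towards -x (the robot). Square to its faces a tile has 50 mm of air to each neighbour; measured along the tile, the -x neighbour stands 27 mm higher, the +x one 27 mm lower.
- rack_slot_foot (a point): Foot of the rack's middle slot: the middle of the underside of a tile standing in it (rack frame x 17, y 0, z 60 mm; axes as the rack's). The other slots are 65 mm to either side in x. A slot is a pair of ribs at each side board, 10 mm over the tile's side edges, reaching 75 mm up along the tile: it is free after 75 mm of travel along its own z. Play 4 mm in thickness, 5 mm in width.
- easel: Small dark wooden table easel, fixed. Origin on the table under it, z up; its front, with the lipped ledge, is +x. Two uprights 12 mm wide at y = +-36 mm lean back 20 degrees, tops to -x, ending 88 mm up the slope from the ledge, so a tile's top 50 mm stands free; cross rail and prop leg behind. Footprint about 120 by 130 mm, highest point 128 mm.
- easel_seat (a point): On the ledge's top face (130 mm wide, square to the uprights, 22 mm deep from uprights to lip; lip 10 mm high), 4.5 mm in front of the uprights, easel frame x 22, y 0, z 45 mm, axes as the easel's: where the middle of a displayed tile's foot rests. Its middle is then 70 mm up the 20 degree slope: easel frame x -1.9, y 0, z 110.8 mm.
- jar_red: Loose closed spice jar, brick red, gold lid, 58 mm across, 80 mm high, standing between rack and easel. Origin: centre of underside.
- jar_green: Loose closed spice jar, olive green, black lid, 62 mm across, 90 mm high, standing nearer the robot. Origin: centre of underside.
There are look-alikes about, which are no part of the job. Of the things that look like the part that bears blue_tile_center, the largest one is meant.

How it is judged:
By the outcome, as a careful person would: the job done as asked, in the order asked, and still so for the second after the job is handed in, with the robot touching nothing.
It also fails if it takes over 48 s, if anything falls off the work surface, if the arm or the gripper's body presses on something with over 40 N, if the wrist force passes 120 N, or if a joint passes its speed limit or range.

### The arm

A 6-joint arm with a two-finger parallel gripper is mounted at the origin on the work surface. World frame = base frame: x ahead of the robot, y to its left, z up, the work surface at z = 0. Lengths are in mm, angles in rad, forces in N, time in s.
With the tool pointing down it reaches from about 400 to 825 mm from the base axis. Payload 7 kg.
Tool frame: the origin (TCP) lies at the very end of the fingers, on their centre line; the grasp point (between the pads) lies 19 mm behind it; z points along the fingers, y is the line along which they close (so a half turn about z gives the same grasp; the last joint's range is limited). The gripper opens to 88 mm and grips with 3 to 60 N. Pads are 19 mm wide; open, the fingers measure 130 mm over their backs; the gripper's body (78 mm by 193 mm) begins 47 mm behind the grasp point.
Start: joints at [-0.896, 0.359, 0.012, 0, -1.224, -0.288], TCP at [254.6, -625.119, 226.561] pointing down, gripper open.
Joint ranges: [-3.07, 3.07], [-1.43, 2.12], [-1.02, 1.25], [-3.03, 1.67], [-3.05, -0], [-3.03, 3.03]. Speed limits (rad/s): [2.39, 2.39, 3.01, 3.14, 3.14, 3.14].

### API

Orientations are given as a unit quaternion [w, x, y, z].
In Python, from workcell import manip gives the robot as it stands.
- The arm moves only by the tool step_arm, never from a script. Its argument "commands" is a list of rows, each a list of 3 entries, a list of its own where there are three numbers: the finger opening in mm, from 0 to 87.6, then the shift along the tool's x, y, z in mm, then the turn about the tool's z in degrees. In form: [[grip, [x, y, z], turn], ...]. A call has 1 to 20 rows; each row shifts and turns the commanded pose from where the row before left it, along the tool's axes as they then stand; what a row does not reach is not made up. A row lasts 1/8 s, in which the tool goes at most 62.5 mm and 10.7 degrees, less where a joint would pass 70% of its speed; a pose out of reach is approached as far as the arm can. A call with a gripper value outside its range is refused whole. The fingers move at their own pace and stop on an object; "newtons" is the grip in N (left out, the last holds). Time passes only in rows, so rows that do not move let the fingers close. It gives the time, the measured TCP pose, the force, the opening and the grip force at its end, in the units of the state.
- manip.read_state(): the state, without advancing time (a new reading comes with each control period).
- manip.get_image(name): name is "side" or "top" or "wrist"; returns a dict with "frame" (384x512x3 uint8, red, green, blue), "vertical_fov" (degrees; the focal length in pixels is half the picture's height over the tangent of half this angle, whatever the lens; pixels are square), "cx", "cy" (the principal point, pixels), "R" (3x3) and "t" (3): a world point X has camera coordinates R X + t; the wrist camera has in their place "T_tool_cam" (4x4, takes a point from camera to tool coordinates, whose origin is the TCP and whose axes are the flange's). Camera axes: x right, y down, z forward; pixel columns grow to the right and rows downward; lengths in mm; the calibration is good to about 2 mm. A picture is of the moment at which its call begins: read the wrist's pose just before it. There is no depth.
- manip.finish_job(): hands the job in; it is judged then, once.
The state is a dict: "time": time; "qpos": joint angles; "dq": joint speeds; "effort": joint torques, N m; "tcp_pos": TCP position; "tcp_rot": TCP orientation; "force": force on the tool from outside, world axes, zero at the start; "wrist_torque": the same for the moment, N m; "gripper_width": opening from 0.0 (shut) to 1.0 (fully open); "gripper_force": force on a finger pad.
Only numpy, scipy, OpenCV 4.12 (cv2) and the standard library are available. Lean on these libraries where they do the work, as an engineer would, in place of code of your own. Each camera call takes 0.05 s, during which the arm holds its last target. There are 200 camera calls.

## Working session

There is one attempt and no reset: what is moved stays moved. The work goes in short steps, Python scripts to look and compute and a tool call to move; the robot and the scene stay as the last step left them, time stands still between calls to the robot, and variables do not carry over. Pictures are saved under pics/ and viewed, at most 10 in all, crops included, and the job is handed in when it is done.

Besides the shell and the picture viewer there is one more tool, called after "Call:" by a JSON object that holds its "api" and its "payload", one argument or row to a line. step_arm: Moves the arm, as the interface text tells. Its arguments: {"type":"object","properties":{"commands":{"type":"array","items":{"type":"array"}},"newtons":{"type":"number"}},"required":["commands"]}

```bash
mkdir -p pics; ls
python3 - <<'E'
from workcell import manip
import cv2,pickle,numpy as np
print(manip.read_state())
d={}
for n in("side","top","wrist"):
    i=manip.get_image(n);d[n]=i
    print(n,{k:v for k,v in i.items() if k!="frame"})
pickle.dump(d,open("d0.pkl","wb"))
a=np.hstack([d["side"]["frame"],d["top"]["frame"]])
cv2.imwrite("pics/top0.png",cv2.resize(d["top"]["frame"],(800,600))[...,::-1])
cv2.imwrite("pics/side0.png",cv2.resize(d["side"]["frame"],(800,600))[...,::-1])
E
```

```text
pics
{'time': 0.0, 'qpos': array([-8.95897662e-01,  3.59397496e-01,  1.10434843e-02, -3.48136700e-04,
       -1.22406140e+00, -2.88087692e-01]), 'dq': array([-1.39301104e-03,  6.10253540e-04,  1.29356741e-03, -6.90493592e-04,
        1.42916591e-06, -4.88019050e-04]), 'effort': array([ 6.00043259e-04, -5.82719064e+01,  2.93059140e+01,  6.99768886e+00,
        6.81325051e-03, -1.37835950e-04]), 'tcp_pos': array([ 254.42003037, -624.69340171,  225.60947614]), 'tcp_rot': array([-2.29847675e-04, -1.92143749e-01,  9.81366444e-01,  7.93292329e-04]), 'force': array([-0.52581435, -0.04237723, -0.41373451]), 'wrist_torque': array([0.02132094, 0.08706144, 0.02040397]), 'gripper_force': 0.0, 'gripper_width': 0.9955801743211311}
side {'vertical_fov': 49.56439919767037, 'cx': 257.24407167732033, 'cy': 190.3611046295106, 'R': array([[-0.9083971 , -0.41810168,  0.00238607],
       [-0.33555983,  0.72563264, -0.60071363],
       [ 0.24942796, -0.54648719, -0.79946072]]), 't': array([501.77557405, 297.66994682, 868.35382593])}
top {'vertical_fov': 48.74660594228625, 'cx': 252.6430212271081, 'cy': 188.53452520944901, 'R': array([[-0.00812434, -0.99996303, -0.00281586],
       [-0.99644399,  0.00833186, -0.08384485],
       [ 0.08386521,  0.00212467, -0.99647484]]), 't': array([ -77.18008041,  587.98157301, 1048.72269857])}
wrist {'vertical_fov': 65.64817028502141, 'cx': 252.85959178165746, 'cy': 195.4231820689991, 'T_tool_cam': array([[-1.74308305e-04, -9.63308677e-01, -2.68395905e-01,
         7.17217698e+01],
       [ 9.99999887e-01, -2.86459350e-04,  3.78696134e-04,
        -2.86961669e-01],
       [-4.41685788e-04, -2.68395809e-01,  9.63308619e-01,
        -1.58669766e+02],
       [ 0.00000000e+00,  0.00000000e+00,  0.00000000e+00,
         1.00000000e+00]])}
```

View pics/top0.png

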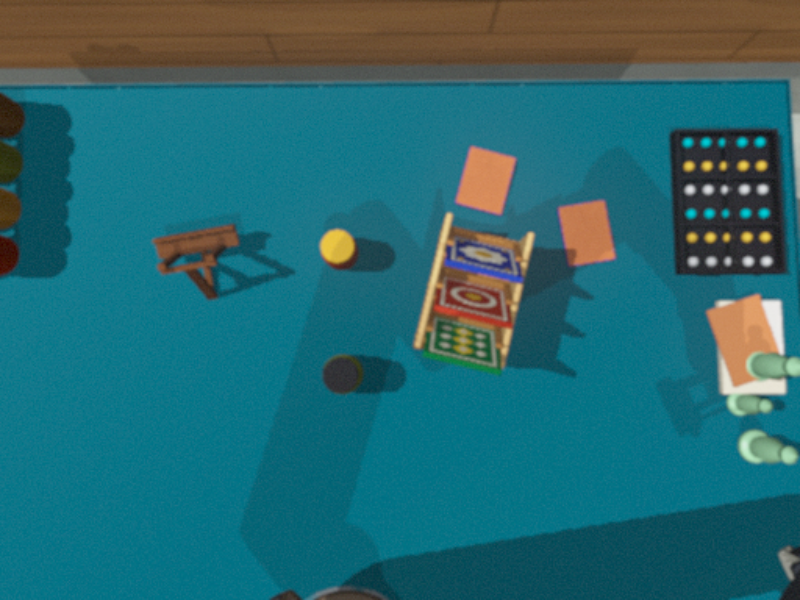

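View pics/side0.png

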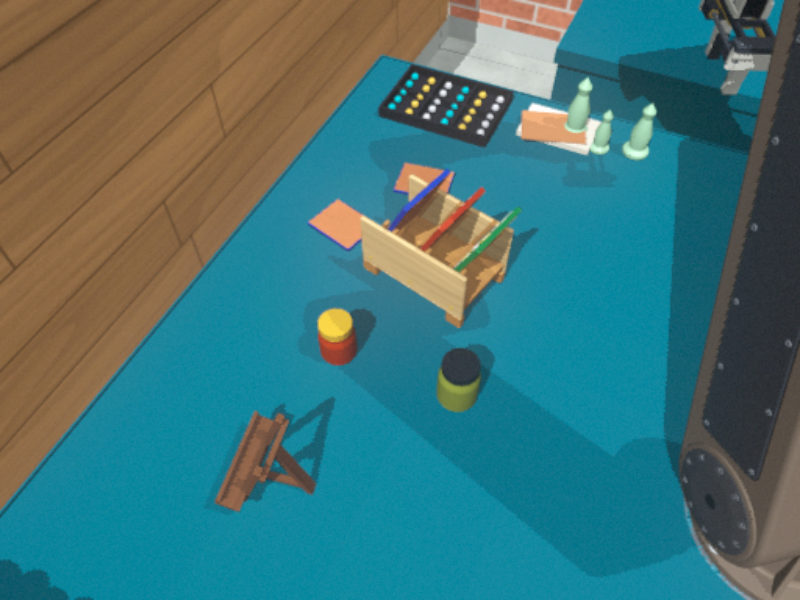

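The blue tile with the star is in the farthest rack slot (top view 485,257 of 800x600; green is nearest the robot). The loose terracotta tiles with blue rims at (487,180), (587,232) and (747,340) lie face down on the table, so they are look-alikes. The easel is at (197,258), the red jar at (338,248) and the green jar at (342,374).

```bash
cat > h.py <<'E'
import numpy as np,cv2,pickle
from scipy.spatial.transform import Rotation as Ro
def cam(i,st=None):
    f=192/np.tan(np.radians(i["vertical_fov"]/2))
    if "R" in i: R,t=i["R"],i["t"]; return f,i["cx"],i["cy"],R.T,-R.T@t
    w,x,y,z=st["tcp_rot"];T=np.eye(4);T[:3,:3]=Ro.from_quat([x,y,z,w]).as_matrix();T[:3,3]=st["tcp_pos"]
    T=T@i["T_tool_cam"];return f,i["cx"],i["cy"],T[:3,:3],T[:3,3]
def ray(c,p):
    f,cx,cy,R,o=c;d=R@np.array([(p[0]-cx)/f,(p[1]-cy)/f,1]);return o,d/np.linalg.norm(d)
def onz(c,p,z):
    o,d=ray(c,p);return o+d*(z-o[2])/d[2]
def tri(rs):
    A=0;b=0
    for o,d in rs:
        P=np.eye(3)-np.outer(d,d);A=A+P;b=b+P@o
    x=np.linalg.solve(A,b);return x,[round(float(np.linalg.norm((np.eye(3)-np.outer(d,d))@(x-o))),1) for o,d in rs]
def proj(c,X):
    f,cx,cy,R,o=c;v=R.T@(np.array(X)-o);return np.array([cx+f*v[0]/v[2],cy+f*v[1]/v[2]])
E
python3 - <<'E'
from h import *
np.set_printoptions(precision=1,suppress=True)
d=pickle.load(open("d0.pkl","rb"));c=cam(d["top"]);s=.64
for n,p,z in [("blue mid",(485,257),123),("red mid",(474,300),123),("green",(463,345),123),("rackFL",(447,213),126),("rackBL",(415,348),126),("rackFR",(533,233),126),("rackBR",(506,365),126),("easel ledgeL",(155,240),50),("ledgeR",(236,226),50),("legfoot",(212,296),0),("jr",(338,248),80),("jg",(342,374),90)]:
    print(n,onz(c,np.array(p)*s,z))
st=dict(tcp_rot=[-2.3e-4,-.19214,.981366,.0008],tcp_pos=[254.4,-624.7,225.6])
_,_,_,R,o=cam(d["wrist"],st);print("wristcam",R,o)
E
```

```text
blue mid [ 633.7 -216.1  123. ]
red mid [ 570.1 -198.7  123. ]
green [ 504.2 -181.4  123. ]
rackFL [ 699.5 -160.7  126. ]
rackBL [ 500.4 -111.1  126. ]
rackFR [ 668.4 -287.3  126. ]
rackBR [ 474.7 -243.1  126. ]
easel ledgeL [675.8 299.6  50. ]
ledgeR [697.2 170.6  50. ]
legfoot [589.6 221.3   0. ]
jr [655.7   5.   80. ]
jg [462.4  -1.7  90. ]
wristcam [[-0.4  0.9  0.2]
 [ 0.9  0.4  0.1]
 [ 0.   0.3 -1. ]] [ 188.2 -652.2  384.3]
```

Call:
{"api": "step_arm", "payload": {
  "commands": [
    [87,[0,0,-36],-10.6],
    [87,[0,0,-36],-10.6],
    [87,[0,0,-36],-10.6],
    [87,[0,0,-36],-10.6],
    [87,[0,0,-36],-10.6],
    [60,[-41,-22,0],-0.5],
    [60,[-41,-22,0],0],
    [60,[-41,-22,0],0],
    [60,[-41,-22,0],0],
    [60,[-41,-22,0],0],
    [60,[-41,-22,0],0],
    [60,[-41,-22,0],0],
    [60,[-41,-22,0],0],
    [60,[-41,-22,0],0],
    [60,[-41,-22,0],0],
    [60,[-41,-22,0],0],
    [60,[-41,-22,0],0],
    [60,[0,0,0],0]
  ]
}}

```text
time: 2.4
tcp_pos: [634.2, -211.4, 404.7]
tcp_rot: [-0.001, -0.615, 0.789, 0.001]
force: [0.2, 0.4, 0.1]
gripper_width: 0.684
gripper_force: 0.0
```

```bash
cat > snap.py <<'E'
import sys
from h import *
from workcell import manip
n=sys.argv[1];st=manip.read_state();i=manip.get_image("wrist")
pickle.dump((st,i),open(n+".pkl","wb"));cv2.imwrite(f"pics/{n}.png",cv2.resize(i["frame"],(800,600))[...,::-1])
print(st["tcp_pos"],st["tcp_rot"],st["qpos"])
E
python3 snap.py w1
```

```text
[ 634.22341788 -211.40259201  404.6780614 ] [-7.06749422e-04 -6.14598567e-01  7.88839010e-01  1.05760792e-03] [-3.11827534e-02  3.00234907e-01  3.20443538e-01 -7.24332253e-04
 -1.59344375e+00 -2.15873881e-01]
```

Call:
{"api": "step_arm", "payload": {
  "commands": [
    [60,[0,-50,0],0],
    [60,[0,-50,0],0],
    [60,[0,-50,0],0],
    [60,[0,-50,0],0],
    [60,[0,-50,0],0],
    [60,[0,-50,0],0]
  ]
}}

```text
time: 3.2
tcp_pos: [884.4, -277.8, 370.0]
tcp_rot: [0.004, -0.613, 0.79, -0.013]
force: [0.7, -0.1, -0.2]
gripper_width: 0.689
gripper_force: 0.0
```

```bash
python3 snap.py w2
```

```text
[ 884.3840391  -277.84880274  369.95399252] [ 0.00436355 -0.61288901  0.79005465 -0.01271533] [-0.09074408  0.88152768  1.24322986  0.01340349 -1.90874173 -0.15589462]
```

Call:
{"api": "step_arm", "payload": {
  "commands": [
    [60,[0,-60,0],0],
    [60,[0,-60,0],0],
    [60,[0,-60,0],0],
    [60,[0,-60,0],0]
  ]
}}

```text
time: 3.75
tcp_pos: [980.4, -295.9, 326.6]
tcp_rot: [0.049, -0.61, 0.786, -0.088]
force: [-0.9, -0.1, 0.0]
gripper_width: 0.687
gripper_force: 0.0
```

Run:
```python
from h import *
from workcell import manip
s=manip.read_state();w,x,y,z=s["tcp_rot"];print(Ro.from_quat([x,y,z,w]).as_matrix().round(3),s["qpos"].round(3),s["tcp_pos"])
```

```text
[[-0.251 -0.95   0.185]
 [-0.967  0.241 -0.079]
 [ 0.031 -0.199 -0.98 ]] [-0.081  0.951  1.251  0.064 -1.678 -0.157] [ 980.42610268 -295.87766674  326.63945618]
```

View pics/w1.png

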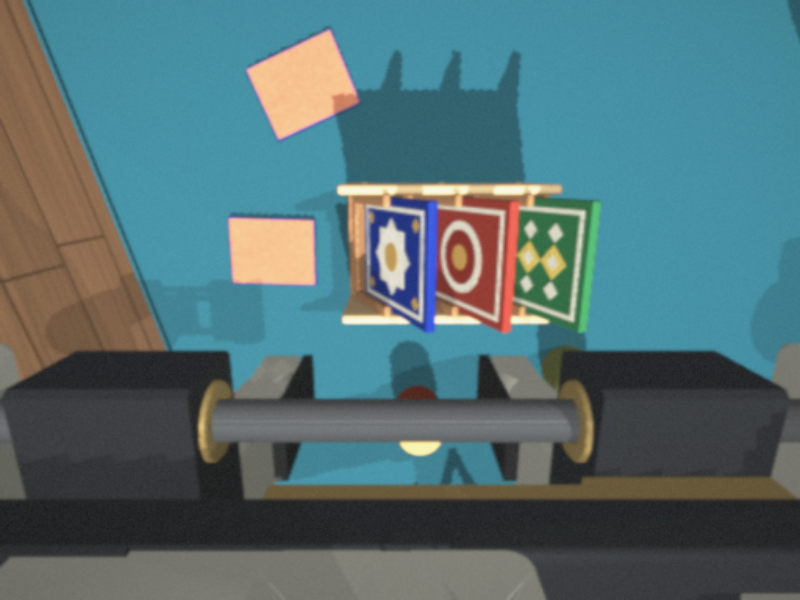

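Call:
{"api": "step_arm", "payload": {
  "commands": [
    [60,[-20,-58,0],0],
    [60,[-20,-58,0],0],
    [60,[-20,-58,0],0]
  ]
}}

```text
time: 4.12
tcp_pos: [1054.3, -252.2, 311.6]
tcp_rot: [0.082, -0.605, 0.779, -0.141]
force: [0.8, -0.6, 0.2]
gripper_width: 0.689
gripper_force: 0.0
```

```bash
cat > ori.py <<'E'
from h import *
from workcell import manip
s=manip.read_state();w,x,y,z=s["tcp_rot"];R=Ro.from_quat([x,y,z,w]).as_matrix()
print(R.round(3),"tilt",np.degrees(np.arccos(-R[2,2])).round(1),"az z",np.degrees(np.arctan2(R[1,2],R[0,2])).round(1),"sidetilt",np.degrees(R[2,0]).round(1),s["qpos"].round(4),s["tcp_pos"].round(1),s["time"])
E
python3 ori.py
```

```text
[[-0.254 -0.92   0.298]
 [-0.966  0.228 -0.12 ]
 [ 0.043 -0.318 -0.947]] tilt 18.7 az z -22.0 sidetilt 2.4 [-0.0172  0.99    1.2506  0.1154 -1.5253 -0.2208] [1054.3 -252.2  311.6] 4.125
```

Call:
{"api": "step_arm", "payload": {
  "commands": [
    [60,[0,-58,0],0],
    [60,[0,-58,0],0]
  ]
}}

```text
time: 4.38
tcp_pos: [1088.0, -261.5, 315.1]
tcp_rot: [0.105, -0.601, 0.773, -0.176]
force: [0.1, -0.8, 0.2]
gripper_width: 0.683
gripper_force: 0.0
```

```bash
python3 ori.py
```

```text
[[-0.256 -0.892  0.373]
 [-0.965  0.216 -0.146]
 [ 0.049 -0.398 -0.916]] tilt 23.6 az z -21.3 sidetilt 2.8 [-0.0174  1.0036  1.2506  0.1411 -1.4301 -0.224 ] [1088.  -261.5  315.1] 4.375
```

Call:
{"api": "step_arm", "payload": {
  "commands": [
    [60,[6.6,49.3,-23],0],
    [60,[6.6,49.3,-23],0],
    [60,[6.6,49.3,-23],0],
    [60,[6.6,49.3,-23],0],
    [60,[6.6,49.3,-23],0],
    [60,[6.6,49.3,-23],0],
    [60,[6.6,49.3,-23],0],
    [60,[6.6,49.3,-23],0],
    [60,[6.6,49.3,-23],0],
    [60,[6.6,49.3,-23],0],
    [60,[0,0,0],0]
  ]
}}

```text
time: 5.75
tcp_pos: [571.3, -188.6, 337.7]
tcp_rot: [0.106, -0.6, 0.773, -0.177]
force: [0.7, -0.3, 0.5]
gripper_width: 0.685
gripper_force: 0.0
```

```bash
python3 ori.py; python3 snap.py w3
```

```text
[[-0.257 -0.89   0.376]
 [-0.965  0.217 -0.146]
 [ 0.048 -0.4   -0.915]] tilt 23.8 az z -21.2 sidetilt 2.7 [ 0.1243 -0.0703 -0.4239  0.2543 -0.8634 -0.506 ] [ 571.3 -188.6  337.7] 5.75
[ 571.32504803 -188.56194224  337.71361201] [ 0.10606687 -0.60005939  0.7729723  -0.17661361] [ 0.12425675 -0.07032768 -0.42388543  0.25430698 -0.86339503 -0.50603454]
```

View pics/w3.png

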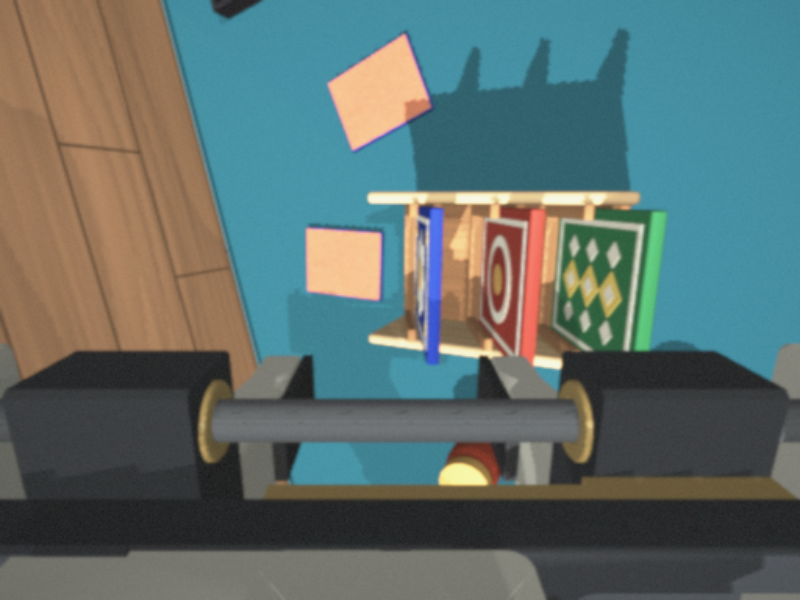

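The blue star tile is in the far slot, with its top edge running from (435,209) to (433,362). The fingers straddle its line, a little off to the left.

Run:
```python
from h import *
np.set_printoptions(precision=1,suppress=True)
V={}
for n,(r,c) in {"w1":((110,220),(225,320)),"w3":((110,240),(230,310))}.items():
    st,i=pickle.load(open(n+".pkl","rb"));f=cv2.cvtColor(i["frame"],cv2.COLOR_RGB2HSV)
    m=((f[...,0]>110)&(f[...,0]<130)&(f[...,1]>200)&(f[...,2]>170)).astype(np.uint8)
    M=np.zeros_like(m);M[r[0]:r[1],c[0]:c[1]]=m[r[0]:r[1],c[0]:c[1]]
    k,l,s,_=cv2.connectedComponentsWithStats(M);j=1+np.argmax(s[1:,4])
    b=cv2.boxPoints(cv2.minAreaRect(np.argwhere(l==j)[:,::-1].astype(np.float32)));b=b[np.argsort(b[:,1])]
    e=[(b[0]+b[1])/2,(b[2]+b[3])/2];print(n,s[j],e,"w",np.linalg.norm(b[0]-b[1]));V[n]=(cam(i,st),e)
P=[tri([ray(V[n][0],V[n][1][k]) for n in V]) for k in(0,1)]
for p in P:print(p)
a,b=P[0][0],P[1][0];print("len",np.linalg.norm(a-b),"mid",(a+b)/2,"dir az",np.degrees(np.arctan2(*(b-a)[1::-1])))
d=pickle.load(open("d0.pkl","rb"))
for n in("top","side"):
    print(n,[proj(cam(d[n]),p[0])/.64 for p in P])
for z in (183,187,191):
  print(z,[[onz(V[n][0],V[n][1][k],z) for k in(0,1)] for n in V])
```

```text
Traceback (most recent call last):
ValueError: attempt to get argmax of an empty sequence
```

```bash
cat > edge.py <<'E'
from h import *
np.set_printoptions(precision=1,suppress=True)
V={}
for n,(r,c) in {"w1":((110,220),(225,320)),"w3":((110,240),(230,310))}.items():
    st,i=pickle.load(open(n+".pkl","rb"));f=i["frame"].astype(int)
    if n=="w3":print("row180",f[180,262:290].tolist())
    m=((f[...,2]>170)&(f[...,2]>2.2*f[...,0])&(f[...,2]>1.8*f[...,1])).astype(np.uint8)
    M=np.zeros_like(m);M[r[0]:r[1],c[0]:c[1]]=m[r[0]:r[1],c[0]:c[1]]
    k,l,s,_=cv2.connectedComponentsWithStats(M)
    if k<2: print(n,"none");continue
    j=1+np.argmax(s[1:,4])
    b=cv2.boxPoints(cv2.minAreaRect(np.argwhere(l==j)[:,::-1].astype(np.float32)));b=b[np.argsort(b[:,1])]
    e=[(b[0]+b[1])/2,(b[2]+b[3])/2];print(n,s[j],e,"w",np.linalg.norm(b[0]-b[1]));V[n]=(cam(i,st),e)
P=[tri([ray(V[n][0],V[n][1][k]) for n in V]) for k in(0,1)]
for p in P:print(p)
a,b=P[0][0],P[1][0];print("len",np.linalg.norm(a-b),"mid",(a+b)/2,"dir az",np.degrees(np.arctan2(*(b-a)[1::-1])))
d=pickle.load(open("d0.pkl","rb"))
for n in("top","side"):
    print(n,[proj(cam(d[n]),p[0])/.64 for p in P])
for z in (183,187,191):
  print(z,[[onz(V[n][0],V[n][1][k],z) for k in(0,1)] for n in V])
E
python3 edge.py
```

```text
w1 [272 129   8  84 472] [array([276.2, 129. ], dtype=float32), array([274.7, 212. ], dtype=float32)] w 5.9081416
row180 [[138, 103, 75], [138, 104, 74], [146, 116, 94], [155, 138, 127], [140, 129, 132], [152, 135, 117], [192, 165, 116], [217, 196, 154], [215, 207, 181], [177, 175, 177], [152, 157, 176], [146, 151, 187], [113, 128, 213], [83, 111, 231], [79, 112, 237], [77, 110, 237], [76, 110, 237], [71, 106, 235], [77, 107, 234], [91, 103, 219], [140, 112, 168], [172, 128, 115], [178, 129, 91], [181, 132, 92], [183, 134, 93], [182, 134, 95], [182, 134, 93], [183, 134, 95]]
w3 [273 133  10 100 665] [array([278.7, 133. ], dtype=float32), array([276.5, 232.1], dtype=float32)] w 7.2839847
(array([ 593.4, -255.3,  187.4]), [0.1, 0.1])
(array([ 619.6, -150.3,  187.1]), [0.2, 0.2])
len 108.20383288450907 mid [ 606.5 -202.8  187.3] dir az 75.97477444938467
top [array([520.3, 279.2]), array([443.7, 261. ])]
side [array([447.1, 168.7]), array([403.4, 207.9])]
183 [[array([ 593.2, -254.9,  183. ]), array([ 619.7, -148.7,  183. ])], [array([ 594.8, -255.7,  183. ]), array([ 621.3, -149.4,  183. ])]]
187 [[array([ 593.4, -255.1,  187. ]), array([ 619.7, -150.1,  187. ])], [array([ 593.5, -255.5,  187. ]), array([ 619.6, -150.5,  187. ])]]
191 [[array([ 593.7, -255.4,  191. ]), array([ 619.6, -151.5,  191. ])], [array([ 592.2, -255.2,  191. ]), array([ 617.9, -151.6,  191. ])]]
```

Call:
{"api": "step_arm", "payload": {
  "commands": [
    [42,[0,9,30],0],
    [42,[0,9,30],0],
    [42,[0,9,38],0],
    [42,[0,0,0],0],
    [42,[0,0,0],0]
  ]
}}

```text
time: 6.42
tcp_pos: [588.3, -196.6, 235.8]
tcp_rot: [0.104, -0.601, 0.773, -0.176]
force: [0.0, 0.0, 1.1]
gripper_width: 0.478
gripper_force: 0.0
```

```bash
python3 ori.py; python3 snap.py w4
```

```text
[[-0.256 -0.892  0.373]
 [-0.965  0.216 -0.147]
 [ 0.05  -0.397 -0.916]] tilt 23.6 az z -21.5 sidetilt 2.9 [ 0.0926  0.0311 -0.5836  0.3212 -0.6084 -0.5742] [ 588.3 -196.6  235.8] 6.425
[ 588.25516532 -196.63400709  235.79686844] [ 0.10436646 -0.60071587  0.77284446 -0.17595317] [ 0.09262595  0.03113344 -0.58359709  0.32116612 -0.60840092 -0.57421886]
```

View pics/w4.png

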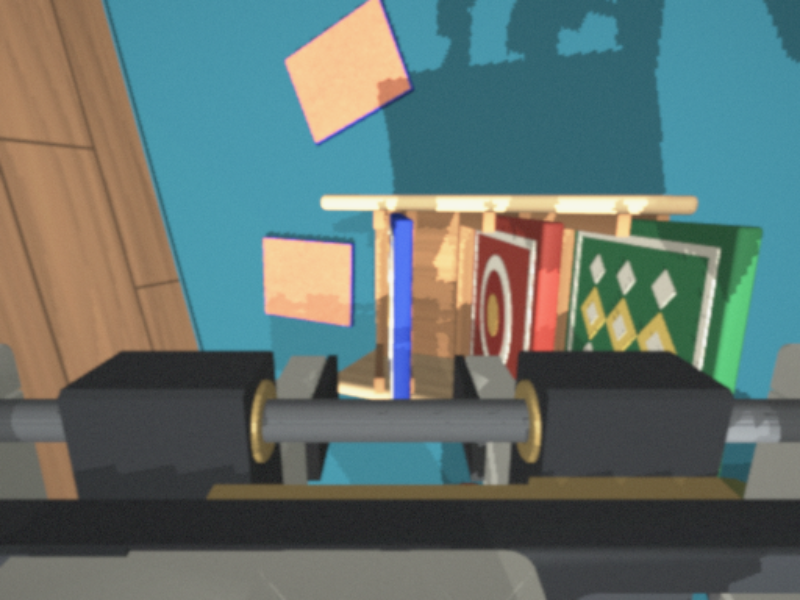

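The tile edge lies between the fingers at column 402, with the finger centre at about 395. There is room on the red tile's side, so I'm going in.

Call:
{"api": "step_arm", "payload": {
  "commands": [
    [42,[-0.8,0.5,22],0],
    [42,[-0.8,0.5,22],0],
    [42,[-0.8,0,18],0],
    [42,[0,0,10],0],
    [42,[0,0,5],0],
    [42,[0,0,0],0]
  ]
}}

```text
time: 7.22
tcp_pos: [615.8, -205.1, 163.6]
tcp_rot: [0.104, -0.601, 0.773, -0.176]
force: [-0.3, 0.4, -0.8]
gripper_width: 0.484
gripper_force: 0.0
```

```bash
python3 ori.py
```

```text
[[-0.256 -0.892  0.372]
 [-0.965  0.217 -0.146]
 [ 0.05  -0.396 -0.917]] tilt 23.6 az z -21.5 sidetilt 2.9 [ 0.0524  0.1522 -0.6643  0.428  -0.4099 -0.6661] [ 615.8 -205.1  163.6] 7.225
```

Call:
{"api": "step_arm", "payload": {
  "commands": [
    [4,[0,-1,0],0],
    [4,[0,0,0],0],
    [4,[0,0,0],0],
    [4,[0,0,0],0],
    [4,[0,0,0],0]
  ],
  "newtons": 14
}}

```text
time: 7.85
tcp_pos: [616.9, -205.2, 163.8]
tcp_rot: [0.104, -0.601, 0.773, -0.176]
force: [1.8, -1.4, -0.4]
gripper_width: 0.101
gripper_force: 14.0
```

Call:
{"api": "step_arm", "payload": {
  "commands": [
    [4,[0.2,0.1,-4],0],
    [4,[0.4,0.2,-8],0],
    [4,[0.4,0.2,-8],0],
    [4,[0.4,0.2,-8],0],
    [4,[0,0,0],0]
  ]
}}

```text
time: 8.48
tcp_pos: [605.2, -202.2, 190.1]
tcp_rot: [0.105, -0.601, 0.773, -0.176]
force: [1.5, -1.7, -0.3]
gripper_width: 0.107
gripper_force: 13.9
```

Run:
```python
from h import *
from workcell import manip
s=[manip.read_state()["force"] for _ in range(3)];print(s)
a=manip.get_image("wrist")["frame"];b=manip.get_image("side")["frame"][60:230,210:360]
cv2.imwrite("pics/l1.png",np.hstack([cv2.resize(a,(400,300)),cv2.resize(b,(400,300*1))])[...,::-1])
```

```text
[array([ 1.50082921, -1.70428706, -0.25378965]), array([ 1.50082921, -1.70428706, -0.25378965]), array([ 1.50082921, -1.70428706, -0.25378965])]
```

View pics/l1.png

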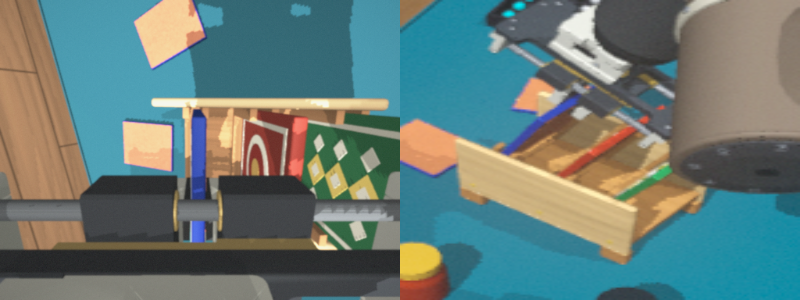

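Call:
{"api": "step_arm", "payload": {
  "commands": [
    [4,[0.5,0.3,-9],0],
    [4,[0.5,0.3,-9],0],
    [4,[0.5,0.3,-9],0],
    [4,[0.5,0.3,-9],0],
    [4,[0.5,0.3,-9],0],
    [4,[0.5,0.3,-9],0],
    [4,[0.5,0.3,-9],0],
    [4,[0.5,0.3,-9],0],
    [4,[0.5,0.3,-9],0],
    [4,[0.5,0.3,-9],0],
    [4,[0.5,0.3,-9],0],
    [4,[0.5,0.3,-9],0],
    [4,[0,0,0],0]
  ]
}}

```text
time: 10.2
tcp_pos: [560.4, -191.4, 287.8]
tcp_rot: [0.105, -0.601, 0.773, -0.176]
force: [0.7, -0.9, -2.1]
gripper_width: 0.105
gripper_force: 14.0
```

```bash
python3 ori.py;python3 - <<'E'
from h import *
from workcell import manip
a=manip.get_image("wrist")["frame"];b=manip.get_image("side")["frame"][20:230,180:400];c=manip.get_image("top")["frame"][60:300]
pickle.dump(c,open("t.pkl","wb"))
cv2.imwrite("pics/l2.png",np.hstack([cv2.resize(a,(400,300)),cv2.resize(b,(400,300*1))])[...,::-1])
E
```

```text
[[-0.256 -0.892  0.373]
 [-0.965  0.216 -0.146]
 [ 0.049 -0.397 -0.916]] tilt 23.6 az z -21.4 sidetilt 2.8 [ 0.1168 -0.0595 -0.5353  0.2809 -0.7468 -0.5392] [ 560.4 -191.4  287.8] 10.2
```

View pics/l2.png

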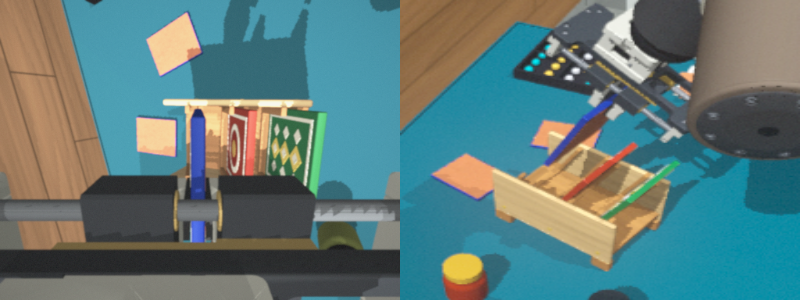

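The tile hangs free above the rack, and the red and green tiles are still in place. Next I'll measure the easel in an enlarged crop of the first pictures.

Run:
```python
from h import *
d=pickle.load(open("d0.pkl","rb"))
a=d["top"]["frame"][138:198,92:167];b=d["side"]["frame"][255:335,130:210]
cv2.imwrite("pics/e.png",np.hstack([cv2.resize(a,(400,320),interpolation=2),cv2.resize(b,(400,400),interpolation=2)[:320] if 0 else cv2.resize(b,(400,320),interpolation=2)])[...,::-1])
```

```text
(no output)
```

View pics/e.png

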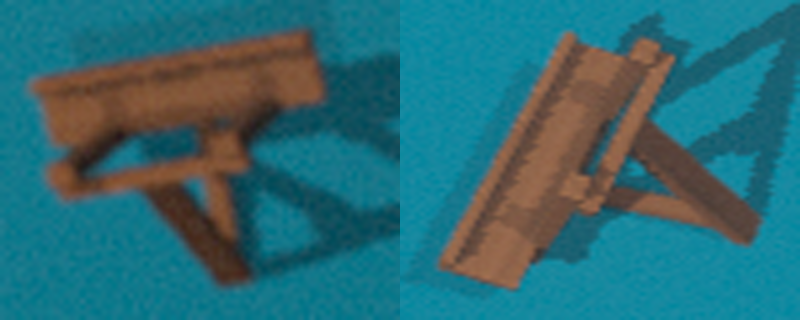

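```bash
cat > easel.py <<'E'
from h import *
np.set_printoptions(precision=1,suppress=True)
d=pickle.load(open("d0.pkl","rb"));ct,cs=cam(d["top"]),cam(d["side"])
T=lambda u,v:(92+u/5.333,138+v/5.333);S=lambda u,v:(130+(u-400)/5,255+v/4)
Q={}
for n,t,s in[("lipL",(30,85),(440,265)),("lipR",(310,32),(568,33)),("ledgebackL",(50,140),(520,288)),("upL",(62,182),(580,192)),("upR",(225,150),(645,50)),("foot",(232,280),(748,243))]:
    Q[n],e=tri([ray(ct,T(*t)),ray(cs,S(*s))]);print(n,Q[n],e)
l=Q["lipL"]-Q["lipR"];print("lip len",np.linalg.norm(l),"yaw",np.degrees(np.arctan2(-l[0],l[1])))
u=Q["upL"]-Q["upR"];print("up sep",np.linalg.norm(u),"yaw",np.degrees(np.arctan2(-u[0],u[1])))
# predicted easel points -> origin
a=np.radians(20);sd=np.array([-np.sin(a),0,np.cos(a)]);nn=np.array([np.cos(a),0,np.sin(a)]);seat=np.array([22,0,45.])
for yaw in(8,9.3,10.5):
    R=Ro.from_euler("z",yaw,degrees=True).as_matrix()
    for n,p in[("lipL",seat+nn*(17.5+6)+sd*10+[0,65,0]),("lipR",seat+nn*(17.5+6)+sd*10-[0,65,0]),("upL",seat+sd*88-nn*9+[0,36,0]),("upR",seat+sd*88-nn*9-[0,36,0])]:
        print(yaw,n,"pred z",p[2],"origin",Q[n]-R@p,"seat",Q[n]-R@(p-seat))
E
python3 easel.py
```

```text
lipL [675.  303.6  49.8] [0.0, 0.0]
lipR [698.7 172.9  49.1] [0.4, 0.4]
ledgebackL [648.3 297.8  34.7] [3.1, 3.1]
upL [621.1 265.  113.5] [0.1, 0.1]
upR [634.5 192.7 118.5] [0.6, 0.6]
foot [587.2 225.1 -13.3] [0.7, 0.7]
lip len 132.79225577154435 yaw 10.259883885882306
up sep 73.65496632819331 yaw 10.542872235634114
8 lipL pred z 62.4343995760123 origin [643.8 233.6 -12.6] seat [665.6 236.7  32.4]
8 lipR pred z 62.4343995760123 origin [649.3 231.7 -13.3] seat [671.1 234.7  31.7]
8 upL pred z 124.61476933922891 origin [642.5 231.6 -11.1] seat [664.3 234.7  33.9]
8 upR pred z 124.61476933922891 origin [645.9 230.7  -6.2] seat [667.7 233.7  38.8]
9.3 lipL pred z 62.4343995760123 origin [645.4 232.9 -12.6] seat [667.1 236.5  32.4]
9.3 lipR pred z 62.4343995760123 origin [648.  230.5 -13.3] seat [669.7 234.1  31.7]
9.3 upL pred z 124.61476933922891 origin [643.2 232.1 -11.1] seat [664.9 235.7  33.9]
9.3 upR pred z 124.61476933922891 origin [645.  230.9  -6.2] seat [666.8 234.5  38.8]
10.5 lipL pred z 62.4343995760123 origin [646.9 232.3 -12.6] seat [668.5 236.3  32.4]
10.5 lipR pred z 62.4343995760123 origin [646.8 229.5 -13.3] seat [668.5 233.5  31.7]
10.5 upL pred z 124.61476933922891 origin [643.9 232.6 -11.1] seat [665.5 236.6  33.9]
10.5 upR pred z 124.61476933922891 origin [644.2 231.1  -6.2] seat [665.9 235.1  38.8]
```

Call:
{"api": "step_arm", "payload": {
  "commands": [
    [4,[0,0,-20],-7.5],
    [4,[0,0,-20],-7.5],
    [4,[0,0,-20],-7.4],
    [4,[-20,-8,-3],0],
    [4,[-32,-13.5,-4],0],
    [4,[-32,-13.5,-4],0],
    [4,[-32,-13.5,-4],0],
    [4,[-32,-13.5,-4],0],
    [4,[-32,-13.5,-4],0],
    [4,[-32,-13.5,-4],0],
    [4,[-32,-13.5,-4],0],
    [4,[-32,-13.5,-4],0],
    [4,[-20,-8,-3],0],
    [4,[-10,-4,-1],0],
    [4,[0,0,0],0]
  ],
  "newtons": 18
}}

```text
time: 12.22
tcp_pos: [610.0, 142.8, 361.2]
tcp_rot: [-0.068, 0.74, -0.641, 0.192]
force: [0.2, -0.3, -2.6]
gripper_width: 0.101
gripper_force: 18.0
```

```bash
python3 ori.py;python3 snap.py e1
```

```text
[[ 0.103 -0.923  0.371]
 [-0.975 -0.168 -0.146]
 [ 0.197 -0.346 -0.917]] tilt 23.5 az z -21.5 sidetilt 11.3 [ 0.7489  0.0296 -0.3366  0.4249 -1.0598 -0.7899] [610.  142.8 361.2] 12.225
[609.96150731 142.7993431  361.23588968] [-0.06761862  0.73970142 -0.64140928  0.19199914] [ 0.74887733  0.02958314 -0.33663637  0.424889   -1.05984065 -0.7899443 ]
```

View pics/e1.png

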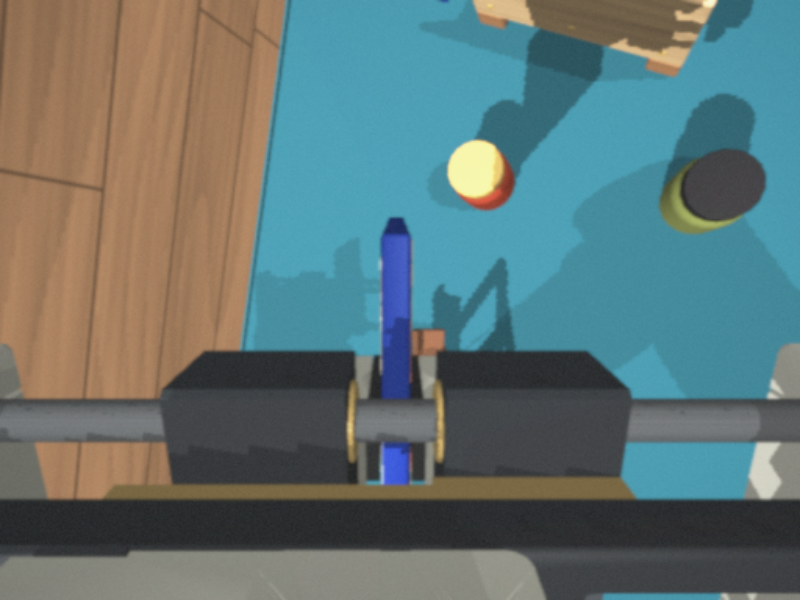

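The wrist camera looks towards -y, so I'll pass beyond the easel to see it.

Call:
{"api": "step_arm", "payload": {
  "commands": [
    [4,[-25,-4.3,-3.7],0],
    [4,[-37,-6.4,-5.5],0],
    [4,[-37,-6.4,-5.5],0],
    [4,[-37,-6.4,-5.5],0],
    [4,[-37,-6.4,-5.5],0],
    [4,[-27,-4.7,-4],0],
    [4,[-14,-2.4,-2],0],
    [4,[0,0,0],0]
  ]
}}

```text
time: 13.28
tcp_pos: [610.2, 362.7, 361.0]
tcp_rot: [-0.068, 0.74, -0.641, 0.192]
force: [0.9, 1.0, -1.7]
gripper_width: 0.099
gripper_force: 18.0
```

```bash
python3 ori.py;python3 snap.py e2
```

```text
[[ 0.104 -0.923  0.371]
 [-0.975 -0.168 -0.146]
 [ 0.197 -0.347 -0.917]] tilt 23.5 az z -21.5 sidetilt 11.3 [ 1.0071  0.2349 -0.1007  0.4359 -1.1891 -1.02  ] [610.2 362.7 361. ] 13.275
[610.2094192  362.70637963 361.0081913 ] [-0.06771715  0.7397384  -0.64131465  0.19213796] [ 1.00709449  0.23486594 -0.10073525  0.43591099 -1.1890913  -1.02001013]
```

View pics/e2.png

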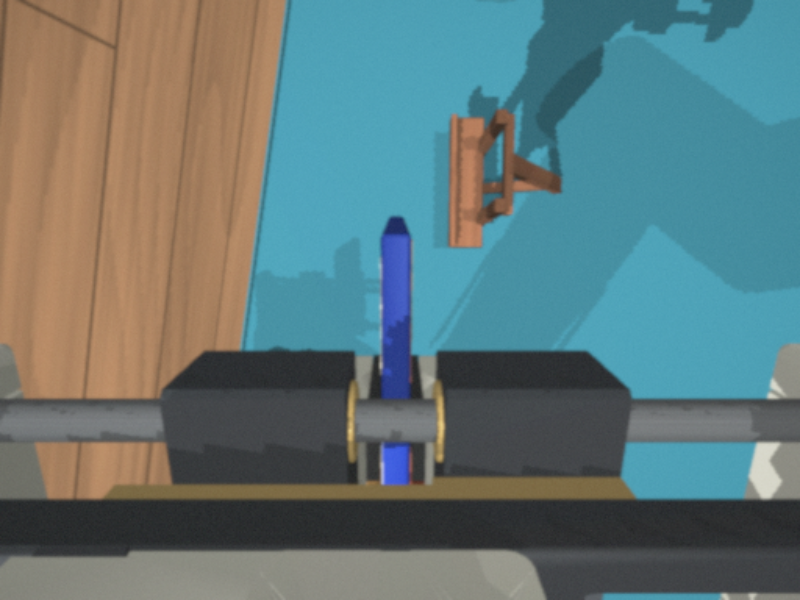

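The easel is clear in e2: the outer lip edge runs from (451,115) to (450,247), the upright tops are near (507,113) and (504,212), and the prop foot is at (559,188).

Run:
```python
from h import *
np.set_printoptions(precision=1,suppress=True)
d=pickle.load(open("d0.pkl","rb"));ct,cs=cam(d["top"]),cam(d["side"])
st,i=pickle.load(open("e2.pkl","rb"));cw=cam(i,st)
f=i["frame"].astype(int);m=((f[...,0]>f[...,2]+15)).astype(np.uint8);m[:, :270]=0;m[:60]=0;m[165:]=0
print("mask bbox",cv2.boundingRect(m),[ (y,np.where(m[y])[0][[0,-1]].tolist()) for y in range(70,162,6) if m[y].any()])
T=lambda u,v:(92+u/5.333,138+v/5.333);S=lambda u,v:(130+(u-400)/5,255+v/4);W=lambda u,v:(u*.64,v*.64)
for n,t,s,w in[("lipL",(30,85),(440,265),(450,248)),("lipR",(310,32),(568,33),(450,115)),("upL",(62,182),(580,192),(505,212)),("upR",(225,150),(645,50),(508,114)),("foot",(232,280),(748,243),(559,190))]:
    r=[ray(ct,T(*t)),ray(cs,S(*s)),ray(cw,W(*w))]
    print(n,"tw",*tri([r[0],r[2]]),"sw",*tri([r[1],r[2]]),"all",*tri(r))
for n,t,s in[("jr lid",(338,248),(335,322)),("jg lid",(342,374),(461,365))]:
    print(n,*tri([ray(ct,np.array(t)*.64),ray(cs,np.array(s)*.64)]))
```

```text
mask bbox (287, 70, 72, 88) [(70, [319, 323]), (76, [289, 328]), (82, [289, 328]), (88, [288, 328]), (94, [288, 328]), (100, [288, 331]), (106, [288, 343]), (112, [288, 355]), (118, [288, 357]), (124, [288, 327]), (130, [288, 327]), (136, [288, 327]), (142, [288, 310]), (148, [288, 307]), (154, [287, 307])]
lipL tw [677.  305.7  45.1] [1.2, 1.2] sw [675.2 305.1  52.5] [1.5, 1.5] all [675.9 304.5  48.9] [0.9, 1.2, 2.0]
lipR tw [700.8 173.7  48.2] [1.6, 1.6] sw [708.3 166.3  27.1] [1.4, 1.4] all [700.1 173.3  48.3] [0.9, 1.6, 2.4]
upL tw [621.8 268.7 103. ] [0.7, 0.7] sw [616.5 270.1 127.9] [1.6, 1.6] all [620.9 266.6 111.6] [1.1, 2.2, 3.1]
upR tw [632.6 191.7 120.6] [1.0, 1.0] sw [629.9 196.3 131.4] [1.2, 1.2] all [633.3 192.3 120. ] [0.5, 1.6, 1.8]
foot tw [587.1 225.3 -12.8] [0.7, 0.7] sw [586.4 225.2 -12.6] [0.1, 0.1] all [586.9 225.2 -13.1] [1.0, 0.5, 0.5]
jr lid [658.1   6.1  73.8] [1.5, 1.5]
jg lid [461.4  -0.8  77.4] [0.6, 0.6]
```

Run:
```python
from h import *
np.set_printoptions(precision=1,suppress=True)
d=pickle.load(open("d0.pkl","rb"));I={"top":(None,d["top"]),"side":(None,d["side"])}
for n in("w1","w3","w4","e1"):I[n]=pickle.load(open(n+".pkl","rb"))
def blob(n,fn,seed):
    f=I[n][1]["frame"].astype(int);m=fn(f).astype(np.uint8);k,l,s,c=cv2.connectedComponentsWithStats(m)
    q=(np.array(seed)*.64).astype(int);j=l[q[1],q[0]];return (c[j],s[j,4]) if j else None
yel=lambda f:(f[...,0]>170)&(f[...,1]>140)&(f[...,2]<f[...,0]-50)&(f[...,1]>f[...,0]*.7)
ora=lambda f:(f[...,0]>180)&(f[...,0]>f[...,2]+40)
for nm,fn,L in[("yellow lid",yel,{"top":(338,245),"side":(335,322),"e1":(474,168)}),
 ("tileA",ora,{"top":(487,180),"side":(340,223),"w1":(270,250),"w3":(345,262),"w4":(310,280)}),("tileB",ora,{"top":(587,235),"w1":(300,80),"w3":(375,80),"w4":(330,80)})]:
    R={}
    for n,s in L.items():
        b=blob(n,fn,s)
        if b is None:print(nm,n,"none");continue
        R[n]=ray(cam(I[n][1],I[n][0]),b[0]);print(nm,n,b)
    ks=list(R)
    print("all",*tri(list(R.values())))
    for a in range(len(ks)):
        for b in range(a):print("  ",ks[b],ks[a],*tri([R[ks[a]],R[ks[b]]]))
```

```text
yellow lid top (array([215.2, 157. ]), np.int32(350))
yellow lid side (array([213.6, 207.4]), np.int32(357))
yellow lid e1 (array([304.1, 107.9]), np.int32(1030))
all [661.2   8.5  70.4] [0.3, 0.3, 0.2]
   top side [661.2   8.6  70.4] [0.3, 0.3]
   top e1 [661.2   8.6  71.6] [0.1, 0.1]
   side e1 [661.4   8.1  69.5] [0.2, 0.2]
tileA top (array([310.4, 115.1]), np.int32(1094))
tileA side (array([256.6, 160.7]), np.int32(2821))
tileA w1 (array([173.9, 160.4]), np.int32(2181))
tileA w3 (array([219.5, 168. ]), np.int32(1945))
tileA w4 (array([196.5, 179. ]), np.int32(2738))
all [ 745.5 -232.    25.3] [28.8, 93.3, 29.2, 20.0, 16.7]
   top side [ 729.2 -246.9  -31.6] [59.5, 59.5]
   top w1 [ 779.  -233.7   12.5] [0.5, 0.5]
   side w1 [ 723.5 -237.8  -10.7] [60.4, 60.4]
   top w3 [ 779.1 -233.3    8.7] [0.9, 0.9]
   side w3 [ 694.9 -219.5   45.2] [55.0, 55.0]
   w1 w3 [ 782.7 -232.7    1.9] [0.2, 0.2]
   top w4 [ 779.7 -233.5    6.6] [1.0, 1.0]
   side w4 [ 686.7 -217.7   52.5] [51.7, 51.7]
   w1 w4 [ 782.8 -232.6    1.4] [0.2, 0.2]
   w3 w4 [ 783.8 -232.4    0. ] [0.1, 0.1]
tileB top (array([375.5, 148. ]), np.int32(1021))
tileB w1 (array([193.7,  53.9]), np.int32(2854))
tileB w3 (array([242.3,  59.2]), np.int32(2724))
tileB w4 (array([222.,  45.]), np.int32(4117))
all [ 692.2 -402.5   -1.2] [1.5, 1.1, 0.4, 0.5]
   top w1 [ 687.8 -395.1   28.6] [0.1, 0.1]
   top w3 [ 693.9 -404.2   -5.2] [0.8, 0.8]
   w1 w3 [ 691.4 -401.     1.2] [0.2, 0.2]
   top w4 [ 694.1 -405.1   -6.5] [0.3, 0.3]
   w1 w4 [ 691.4 -401.6    0. ] [0.6, 0.6]
   w3 w4 [ 691.7 -402.1   -0.4] [0.4, 0.4]
```

Run:
```python
from h import *
np.set_printoptions(precision=0,suppress=True)
st,i=pickle.load(open("e2.pkl","rb"));print("cam",cam(i,st)[4])
for p in[(610,363,300),(610,410,270),(640,420,260),(640,380,260),(640,340,400),(560,340,330),(640,460,330)]:
    s=dict(st);s["tcp_pos"]=np.array(p);c=cam(i,s);print(p,c[4],[proj(c,X) for X in([677,304,55],[700,173,55],[622,266,120],[633,192,120],[588,225,0])])
```

```text
cam [560. 315. 521.]
(610, 363, 300) [559. 316. 460.] [array([277., 154.]), array([278.,  57.]), array([314., 124.]), array([317.,  55.]), array([356., 112.])]
(610, 410, 270) [559. 363. 430.] [array([277., 116.]), array([278.,   9.]), array([318.,  72.]), array([322.,  -6.]), array([363.,  71.])]
(640, 420, 260) [589. 373. 420.] [array([300., 109.]), array([302.,  -5.]), array([351.,  59.]), array([355., -25.]), array([389.,  62.])]
(640, 380, 260) [589. 333. 420.] [array([294., 142.]), array([295.,  31.]), array([342., 102.]), array([346.,  21.]), array([382.,  95.])]
(640, 340, 400) [589. 293. 560.] [array([307., 175.]), array([309.,  95.]), array([343., 155.]), array([346., 101.]), array([372., 139.])]
(560, 340, 330) [509. 293. 490.] [array([249., 165.]), array([250.,  78.]), array([275., 141.]), array([277.,  81.]), array([321., 127.])]
(640, 460, 330) [589. 413. 490.] [array([315.,  91.]), array([317.,  -6.]), array([361.,  46.]), array([364., -23.]), array([391.,  51.])]
```

Call:
{"api": "step_arm", "payload": {
  "commands": [
    [4,[-0.3,17,11],0],
    [4,[-1,37,25],0],
    [4,[-0.3,20,13],0],
    [4,[0,0,0],0],
    [4,[0,0,0],0]
  ]
}}

```text
time: 13.95
tcp_pos: [560.9, 344.2, 292.1]
tcp_rot: [-0.069, 0.739, -0.642, 0.192]
force: [-0.2, 0.0, -3.4]
gripper_width: 0.106
gripper_force: 18.0
```

```bash
python3 snap.py e3
```

```text
[560.85479513 344.23554959 292.12161884] [-0.06904492  0.73928824 -0.64167208  0.1922047 ] [ 1.05863874  0.17862635 -0.33684589  0.47506038 -1.04589437 -1.15701869]
```

Call:
{"api": "step_arm", "payload": {
  "commands": [
    [4,[3,-20,4.5],0],
    [4,[5,-39,8.7],0],
    [4,[5.5,-39,8.7],0],
    [4,[3,-20,4.5],0],
    [4,[0,0,0],0],
    [4,[0,0,0],0]
  ]
}}

```text
time: 14.75
tcp_pos: [681.0, 343.7, 310.3]
tcp_rot: [-0.068, 0.739, -0.642, 0.192]
force: [-0.9, -0.4, -1.5]
gripper_width: 0.102
gripper_force: 18.0
```

```bash
python3 snap.py e4
cat > e5.py <<'E'
from h import *
np.set_printoptions(precision=1,suppress=True)
D={n:pickle.load(open(n+".pkl","rb")) for n in("e2","e3","e4")};C={n:cam(i,s) for n,(s,i) in D.items()}
G={"lipL":(676,304,55),"lipR":(700,173,55),"ub":(622,266,115),"ua":(633,192,118)}
pts={k:{} for k in("lipL","lipR")}
for n,(s,i) in D.items():
    f=i["frame"].astype(int);m=(f[...,0]>f[...,2]+15).astype(np.uint8)
    g=[proj(C[n],G[k]) for k in("lipL","lipR")]
    y0,y1=g[1][1],g[0][1];edge=[]
    for y in range(int(y0)+10,int(y1)-9):
        xs=np.where(m[y,int(g[0][0])-25:int(g[0][0])+25])[0]
        r=(f[y,:,0]-f[y,:,2]).astype(float)
        x=int(g[0][0])-25+xs[0];a,b=r[x-1],r[x]   # subpixel crossing of 15
        edge.append((x-1+(15-a)/(b-a),y))
    e=np.array(edge);k,c=np.polyfit(e[:,1],e[:,0],1)
    res=e[:,0]-k*e[:,1]-c
    # lip ends: scan along column just inside the edge
    xc=lambda y:int(round(k*y+c+3))
    col=lambda y:f[y,xc(y),0]-f[y,xc(y),2]
    ys=np.arange(max(int(y0)-25,0),int(y1)+26);v=np.array([col(y) for y in ys]);on=np.where(v>15)[0]
    t,b=on[0],on[-1]
    yt=ys[t]-1+(15-v[t-1])/(v[t]-v[t-1]) if t else -1;yb=ys[b]+(v[b]-15)/(v[b]-v[b+1])
    pts["lipR"][n]=(k*yt+c,yt);pts["lipL"][n]=(k*yb+c,yb);print(n,"edge rms",res.std(),(k*yt+c,yt),(k*yb+c,yb))
for q in pts:
    L=[ray(C[n],pts[q][n]) for n in D];print(q,*tri(L),"e3e4",*tri(L[1:]));
    pts[q]["X"]=tri(L)[0]
l=pts["lipL"]["X"]-pts["lipR"]["X"];print(np.linalg.norm(l),np.degrees(np.arctan2(-l[0],l[1])))
for n in("e3","e4"):
  a=D[n][1]["frame"].astype(int);m=(a[...,0]>a[...,2]+15)
  r0=int(proj(C[n],G["lipR"])[1])
  for y in range(max(r0-8,0),r0+110,5):
    xs=np.where(m[y,230:400])[0]+230
    if len(xs):
        sp=np.split(xs,np.where(np.diff(xs)>1)[0]+1);print(n,y,[(int(z[0]),int(z[-1])) for z in sp])
E
python3 e5.py
```

```text
[681.02339045 343.67656779 310.26466409] [-0.06770506  0.73933111 -0.64176575  0.19220368] [ 0.89576926  0.32477154 -0.09328398  0.44955935 -1.0705727  -0.95685594]
e2 edge rms 0.06786100244880466 (np.float64(288.04102960398404), np.float64(72.79775280898876)) (np.float64(286.8882013205968), np.float64(157.52439024390245))
e3 edge rms 0.06467472366801906 (np.float64(240.71652410864274), np.float64(67.79729729729729)) (np.float64(240.54425774548812), np.float64(150.0))
e4 edge rms 0.15991686123443963 (np.float64(327.0474637801445), np.float64(78.46808510638297)) (np.float64(324.7199150641885), np.float64(177.03846153846155))
lipL [676.4 299.1  65.2] [5.7, 10.8, 5.3] e3e4 [676.2 296.3  67.9] [8.0, 8.0]
lipR [701.1 174.5  53.6] [0.2, 0.1, 0.2] e3e4 [701.2 174.5  53.5] [0.1, 0.1]
127.63010941450143 11.234132641696448
e3 63 [(263, 269)]
e3 68 [(242, 244), (262, 277)]
e3 73 [(241, 277)]
e3 78 [(241, 277)]
e3 83 [(241, 268), (270, 276)]
e3 88 [(241, 267), (270, 276)]
e3 93 [(241, 266), (270, 276)]
e3 98 [(241, 265), (270, 282)]
e3 103 [(241, 265), (270, 295)]
e3 108 [(241, 265), (270, 307)]
e3 113 [(241, 265), (270, 277), (284, 320)]
e3 118 [(241, 320)]
e3 123 [(241, 277)]
e3 128 [(241, 276)]
e3 133 [(241, 276)]
e3 138 [(241, 276)]
e3 143 [(241, 246), (260, 267)]
e3 148 [(241, 244), (261, 264)]
e3 153 [(241, 243)]
e3 158 [(241, 243), (263, 263)]
e4 78 [(373, 382)]
e4 83 [(328, 351), (367, 385)]
e4 88 [(327, 351), (362, 386)]
e4 93 [(327, 351), (356, 372), (376, 386)]
e4 98 [(327, 365), (376, 385)]
e4 103 [(327, 358), (376, 385)]
e4 108 [(327, 351), (376, 385)]
e4 113 [(327, 351), (376, 389)]
e4 118 [(327, 351), (375, 396)]
e4 123 [(327, 350), (375, 399)]
e4 128 [(327, 351), (370, 399)]
e4 133 [(326, 399)]
e4 138 [(326, 350), (376, 384)]
e4 143 [(326, 350), (375, 384)]
e4 148 [(326, 350), (364, 383)]
e4 153 [(326, 383)]
e4 158 [(326, 362)]
e4 163 [(325, 349)]
e4 168 [(325, 349)]
e4 173 [(325, 349)]
```

```bash
cat >> e5.py <<'E'
print("-----")
L=[ray(C[n],pts["lipL"][n]) for n in("e2","e4")];X=tri(L);print("lipL e2e4",*X)
l=X[0]-pts["lipR"]["X"];print(np.linalg.norm(l),np.degrees(np.arctan2(-l[0],l[1])))
def edge(n,side,ya,yb,xa,xb):
    f=D[n][1]["frame"].astype(int);r=(f[...,0]-f[...,2]).astype(float);e=[]
    for y in range(ya,yb):
        on=np.where(r[y,xa:xb]>15)[0]
        x=xa+(on[0] if side<0 else on[-1]);a,b=r[y,x],r[y,x+side];e.append((x+side*(a-15)/(a-b),y))
    e=np.array(e);e=e[abs(e[:,0]-np.median(e[:,0]))<3];k,c=np.polyfit(e[:,1],e[:,0],1);return (k*ya+c,ya),(k*yb+c,yb),len(e)
def line(E):
    N=[];b=[];
    for n,(p,q,_) in E.items():
        o,d1=ray(C[n],p);_,d2=ray(C[n],q);nn=np.cross(d1,d2);nn/=np.linalg.norm(nn);N.append(nn);b.append(nn@o)
    N=np.array(N);b=np.array(b)
    for y in(175,215,235,275,300):
        s=np.linalg.lstsq(N[:,[0,2]],b-N[:,1]*y,rcond=None)[0];print("  y",y,"x,z",s,"res",N[:,[0,2]]@s+N[:,1]*y-b)
print("lip");line({"e2":edge("e2",-1,80,150,275,300),"e3":edge("e3",-1,75,140,230,255),"e4":edge("e4",-1,85,170,315,340)})
print("rail/upright back top");E={"e2":edge("e2",1,78,100,315,335),"e3":edge("e3",1,73,96,265,285),"e4":edge("e4",1,84,108,370,390)};print(E);line(E)
print("ledge back");E={"e2":edge("e2",1,143,156,295,320),"e4":edge("e4",1,164,174,335,360)};print(E);line(E)
E
python3 e5.py | sed -n '/-----/,$p'
```

```text
-----
lipL e2e4 [679.4 304.5  48.9] [0.1, 0.1]
131.8866336866541 9.46451172543594
lip
  y 175 x,z [701.1  53.4] res [ 0.2 -0.1 -0.1]
  y 215 x,z [694.2  52.9] res [ 0.2 -0.1 -0.1]
  y 235 x,z [690.8  52.7] res [ 0.2 -0.1 -0.1]
  y 275 x,z [684.   52.3] res [ 0.3 -0.1 -0.1]
  y 300 x,z [679.7  52. ] res [ 0.3 -0.1 -0.2]
rail/upright back top
{'e2': ((np.float64(328.1604563271025), 78), (np.float64(328.3845327711868), 100), 22), 'e3': ((np.float64(277.1249516477985), 73), (np.float64(276.69827130693955), 96), 23), 'e4': ((np.float64(386.2495080594685), 84), (np.float64(385.4879995220911), 108), 24)}
  y 175 x,z [631.  109.5] res [-1.3  0.6  0.7]
  y 215 x,z [623.6 110.7] res [-0.4  0.2  0.2]
  y 235 x,z [619.8 111.3] res [ 0.1 -0.1 -0.1]
  y 275 x,z [612.4 112.5] res [ 1.1 -0.5 -0.6]
  y 300 x,z [607.7 113.2] res [ 1.7 -0.8 -0.9]
ledge back
{'e2': ((np.float64(308.31374817766016), 143), (np.float64(307.51424992019844), 156), 13), 'e4': ((np.float64(350.0332013457393), 164), (np.float64(349.37659064863954), 174), 10)}
  y 175 x,z [665.1  36.7] res [0. 0.]
  y 215 x,z [659.6  38.3] res [0. 0.]
  y 235 x,z [656.9  39.1] res [0. 0.]
  y 275 x,z [651.4  40.7] res [0. 0.]
  y 300 x,z [647.9  41.7] res [0. 0.]
```

Call:
{"api": "step_arm", "payload": {
  "commands": [
    [4,[10,14,1.7],0.3],
    [4,[21.5,29.5,3.5],0.4],
    [4,[21.5,29.5,3.5],0],
    [4,[21.5,29.5,3.5],0],
    [4,[10.5,14.5,1.8],0],
    [4,[0,0,0],0],
    [4,[0,0,0],0]
  ],
  "newtons": 14
}}

```text
time: 15.68
tcp_pos: [586.0, 241.2, 274.3]
tcp_rot: [-0.07, 0.736, -0.646, 0.192]
force: [0.2, 0.3, -2.6]
gripper_width: 0.105
gripper_force: 14.0
```

```bash
cat > go.py <<'E'
import sys
from h import *
from workcell import manip
np.set_printoptions(precision=2,suppress=True)
s=manip.read_state();w,x,y,z=s["tcp_rot"];R=Ro.from_quat([x,y,z,w]).as_matrix()
a=np.radians(20);yw=np.radians(9.6);X=np.array([np.cos(yw),np.sin(yw),0]);w2=np.array([-X[1],X[0],0]);Z=np.array([0,0,1.])
sd=-np.sin(a)*X+np.cos(a)*Z;nn=np.cos(a)*X+np.sin(a)*Z;seat=np.array([666.5,235.5,45.])
fwd,lat,up=map(float,sys.argv[1:4])
P=s["tcp_pos"]-19*R[:,2]
v=P-(seat+133.2*sd+1*w2);print("now fwd,lat,up",v@nn,v@w2,v@sd,"force",s["force"],"grip",s["gripper_width"]*87.6,"lean",np.degrees(np.arcsin(-R[2,1])),"yaw",np.degrees(np.arctan2(-R[1,1],-R[0,1])))
dl=(seat+133.2*sd+w2+fwd*nn+lat*w2+up*sd)-P;print("tool delta",R.T@dl,s["time"])
print("tool vecs: sd",R.T@sd,"nn",R.T@nn,"w2",R.T@w2)
E
python3 go.py 5 20 50
```

```text
now fwd,lat,up 4.507870677195926 21.91626851654813 127.66988546776243 force [ 0.16  0.32 -2.55] grip 9.227574021892647 lean 20.5325173968998 yaw 9.602329275113986
tool delta [-14.03   0.23  76.42] 15.675
tool vecs: sd [ 0.2  -0.01 -0.98] nn [-0.   -1.    0.01] w2 [-0.98 -0.   -0.2 ]
```

Call:
{"api": "step_arm", "payload": {
  "commands": [
    [4,[-2,0,10],0],
    [4,[-4,0,20],0],
    [4,[-4,0,20],0],
    [4,[-4,0,20],0],
    [4,[-4,0,20],0],
    [4,[-2,0,12],0],
    [4,[-0.5,0,4],0],
    [4,[0,0,0],0],
    [4,[0,0,0],0]
  ]
}}

```text
time: 16.8
tcp_pos: [623.4, 245.3, 173.0]
tcp_rot: [-0.07, 0.736, -0.646, 0.192]
force: [1.1, -0.1, -1.9]
gripper_width: 0.102
gripper_force: 14.0
```

```bash
python3 go.py 5 20 6.6
```

```text
now fwd,lat,up 5.183839202298663 19.75566365092569 19.701329092338444 force [ 1.07 -0.13 -1.86] grip 8.895087111475656 lean 20.514586105334274 yaw 9.56298645850347
tool delta [-2.93  0.3  12.77] 16.8
tool vecs: sd [ 0.21 -0.01 -0.98] nn [-0.   -1.    0.01] w2 [-0.98  0.   -0.21]
```

Call:
{"api": "step_arm", "payload": {
  "commands": [
    [4,[-0.6,0,3],0],
    [4,[-0.6,0,3],0],
    [4,[-0.6,0,3],0],
    [4,[0,0,0],0],
    [4,[0,0,0],0]
  ],
  "newtons": 10
}}

```text
time: 17.42
tcp_pos: [626.3, 245.4, 163.6]
tcp_rot: [-0.069, 0.736, -0.646, 0.192]
force: [0.5, 0.7, -2.1]
gripper_width: 0.101
gripper_force: 10.0
```

Call:
{"api": "step_arm", "payload": {
  "commands": [
    [4,[-0.4,0,2],0],
    [4,[0,0,0],0]
  ]
}}

```text
time: 17.68
tcp_pos: [627.0, 245.4, 161.6]
tcp_rot: [-0.069, 0.736, -0.646, 0.192]
force: [0.1, -0.1, -2.2]
gripper_width: 0.107
gripper_force: 10.0
```

Call:
{"api": "step_arm", "payload": {
  "commands": [
    [4,[-0.4,0,2],0],
    [4,[0,0,0],0]
  ]
}}

```text
time: 17.92
tcp_pos: [627.9, 245.5, 160.3]
tcp_rot: [-0.069, 0.736, -0.646, 0.192]
force: [-1.1, -1.7, 1.7]
gripper_width: 0.099
gripper_force: 10.0
```

```bash
python3 go.py 5 0 0
```

```text
now fwd,lat,up 5.1043237118654705 19.212678864270607 6.173756772575097 force [-1.13 -1.66  1.66] grip 8.649230622457825 lean 20.488116326063544 yaw 9.56538143231435
tool delta [17.53  0.15 10.  ] 17.925
tool vecs: sd [ 0.21 -0.01 -0.98] nn [-0.   -1.    0.01] w2 [-0.98  0.   -0.21]
```

Call:
{"api": "step_arm", "payload": {
  "commands": [
    [4,[2.2,0,1.3],0],
    [4,[2.2,0,1.3],0],
    [4,[2.2,0,1.3],0],
    [4,[2.2,0,1.3],0],
    [4,[0,0,0],0]
  ],
  "newtons": 7
}}

```text
time: 18.55
tcp_pos: [630.6, 235.8, 156.9]
tcp_rot: [-0.069, 0.735, -0.646, 0.192]
force: [-2.5, -3.0, 4.6]
gripper_width: 0.105
gripper_force: 7.0
```

Call:
{"api": "step_arm", "payload": {
  "commands": [
    [4,[2.2,0,1.3],0],
    [4,[2.2,0,1.3],0],
    [4,[2.2,0,1.3],0],
    [4,[2.2,0,1.3],0],
    [4,[0,0,0],0]
  ]
}}

```text
time: 19.18
tcp_pos: [633.2, 226.8, 153.3]
tcp_rot: [-0.069, 0.736, -0.646, 0.192]
force: [-0.5, -1.9, 0.7]
gripper_width: 0.103
gripper_force: 7.0
```

```bash
python3 go.py 5 0 0
python3 - <<'E'
from h import *
from workcell import manip
import pickle
st=manip.read_state()
for n in("side","top","wrist"):
    i=manip.get_image(n);pickle.dump((st,i),open(f"p_{n}.pkl","wb"))
    f=i["frame"].astype(int);m=((f[...,2]>f[...,0]*1.6)&(f[...,2]>f[...,1]*1.35)&(f[...,2]>60)).astype(np.uint8)
    k,l,s,c=cv2.connectedComponentsWithStats(m)
    for j in np.argsort(-s[1:,4])[:4]+1:print(n,s[j],c[j].round(0),cv2.minAreaRect(np.argwhere(l==j)[:,::-1].astype(np.float32)))
c=cam(pickle.load(open("d0.pkl","rb"))["side"])
print("predicted side",[proj(c,p).round(1) for p in([666.5-9.2,235.5+54.2,45],[666.5+9.2,235.5-54.2,45],[621.4-9.2-2,228+54.2-.4,176.6],[621.4+9.2-2,228-54.2,176.6])])
E
```

```text
now fwd,lat,up 4.714159101260102 -0.10571963647633889 -1.0962325388137895 force [-0.48 -1.91  0.68] grip 8.997671315299067 lean 20.43981023524689 yaw 9.561759943208529
tool delta [ 0.12 -0.29 -1.09] 19.175
tool vecs: sd [ 0.21 -0.01 -0.98] nn [-0.   -1.    0.01] w2 [-0.98  0.   -0.21]
side [147 285  19  33 164] [157. 301.] ((156.50003051757812, 301.5), (4.919349193572998, 35.32987594604492), 26.56505012512207)
side [196 142  35  19  54] [213. 153.] ((211.69497680664062, 152.03367614746094), (36.0429573059082, 9.43049430847168), 17.927919387817383)
side [252 121   9   4  16] [256. 123.] ((255.9807891845703, 122.59615325927734), (8.43299388885498, 1.5689290761947632), 11.309932708740234)
side [288 117   1   2   2] [288. 118.] ((288.0, 117.5), (1.0, 0.0), -90.0)
top [113 151  35  18 172] [130. 162.] ((130.95233154296875, 161.75094604492188), (8.855454444885254, 37.936767578125), 67.06790161132812)
top [131 154   7   6  16] [134. 156.] ((133.25001525878906, 155.75001525878906), (2.82842755317688, 7.7781758308410645), 45.0)
top [356 135   1   2   2] [356. 136.] ((356.0, 135.5), (1.0, 0.0), -90.0)
top [357 141   1   2   2] [357. 142.] ((357.0, 141.5), (1.0, 0.0), -90.0)
wrist [ 244  144   19  112 1935] [253. 200.] ((252.99996948242188, 199.49996948242188), (110.99998474121094, 17.999996185302734), 90.0)
wrist [245 283  18  27 457] [253. 296.] ((253.5, 296.0), (26.0, 17.0), 90.0)
predicted side [array([149.9, 319.5]), array([170.7, 271.3]), array([159.8, 300. ]), array([182.7, 246.6])]
```

```bash
cat > roll.py <<'E'
from h import *
import sys
def rep(st,i):
    c=cam(i,st);w,x,y,z=st["tcp_rot"];R=Ro.from_quat([x,y,z,w]).as_matrix();P=np.array(st["tcp_pos"])-19*R[:,2]
    f=i["frame"].astype(int);m=((f[...,2]>f[...,0]*1.6)&(f[...,2]>f[...,1]*1.35)&(f[...,2]>60)).astype(np.uint8)
    m[:,:235]=0;m[:,275:]=0;m[225:]=0
    print("top rows of blue strip",np.where(m[:,253])[0][:1],"bright start",[int(f[r,253,2]) for r in range(138,158)])
    yr=0.0
    # horizontal width direction perpendicular to tool y
    n=-R[:,1];w=np.cross([0,0,1],n);w/=np.linalg.norm(w);u=np.cross(n,w)
    for r in(0,2,4,6,8.5,10):
        a=np.radians(r);wr=np.cos(a)*w-np.sin(a)*u;ur=np.cos(a)*u+np.sin(a)*w   # left side low by r
        T=P+6.8*ur-1*wr
        print(r,"top right corners back/front",*[proj(c,T-55*wr+k*4.5*n).round(1) for k in(-1,1)],"low right",proj(c,T-55*wr-140*ur).round(1))
if __name__=="__main__":
    for n in sys.argv[1:]:print(n);rep(*pickle.load(open(n+".pkl","rb")))
E
python3 roll.py e4 p_wrist
```

```text
e4
top rows of blue strip [139] bright start [159, 119, 102, 97, 98, 98, 101, 99, 100, 100, 101, 121, 158, 179, 189, 192, 194, 197, 195, 195]
0 top right corners back/front [263.6 147.4] [244.9 147.4] low right [253.6 162.3]
2 top right corners back/front [263.7 147.6] [244.8 147.6] low right [253.6 157.3]
4 top right corners back/front [263.9 147.9] [244.7 147.9] low right [253.6 152.2]
6 top right corners back/front [264.  148.4] [244.6 148.4] low right [253.6 147.2]
8.5 top right corners back/front [264.2 149.2] [244.4 149.2] low right [253.6 140.8]
10 top right corners back/front [264.3 149.8] [244.4 149.8] low right [253.6 137. ]
p_wrist
top rows of blue strip [144] bright start [196, 197, 196, 199, 195, 184, 158, 174, 200, 213, 214, 215, 214, 214, 213, 213, 210, 214, 212, 213]
0 top right corners back/front [263.6 147.4] [244.9 147.4] low right [253.6 161.6]
2 top right corners back/front [263.8 147.6] [244.8 147.6] low right [253.6 156.6]
4 top right corners back/front [263.9 147.9] [244.7 147.9] low right [253.6 151.5]
6 top right corners back/front [264.1 148.4] [244.6 148.4] low right [253.6 146.4]
8.5 top right corners back/front [264.2 149.3] [244.4 149.3] low right [253.6 140.1]
10 top right corners back/front [264.4 149.9] [244.3 149.9] low right [253.6 136.2]
```

Call:
{"api": "step_arm", "payload": {
  "commands": [
    [4,[-0.2,0,1],0],
    [4,[0,0,0],0]
  ]
}}

```text
time: 19.58
tcp_pos: [633.5, 226.5, 153.0]
tcp_rot: [-0.069, 0.735, -0.646, 0.192]
force: [-3.1, -3.2, 4.4]
gripper_width: 0.105
gripper_force: 7.0
```

Call:
{"api": "step_arm", "payload": {
  "commands": [
    [4,[-0.2,0,1],0],
    [4,[0,0,0],0]
  ]
}}

```text
time: 19.82
tcp_pos: [634.0, 226.5, 152.4]
tcp_rot: [-0.069, 0.735, -0.646, 0.192]
force: [-3.9, -4.0, 7.8]
gripper_width: 0.1
gripper_force: 7.0
```

Call:
{"api": "step_arm", "payload": {
  "commands": [
    [4,[0.2,0,-1.2],0],
    [4,[0,1.5,0],0],
    [4,[0,1.5,0],0],
    [4,[0,0,0],0]
  ]
}}

```text
time: 20.32
tcp_pos: [630.5, 226.4, 151.4]
tcp_rot: [-0.069, 0.736, -0.646, 0.192]
force: [0.7, 0.7, -2.1]
gripper_width: 0.101
gripper_force: 7.0
```

Call:
{"api": "step_arm", "payload": {
  "commands": [
    [4,[0,1.2,0],0],
    [4,[0,0,0],0]
  ]
}}

```text
time: 20.58
tcp_pos: [629.7, 226.5, 151.5]
tcp_rot: [-0.069, 0.736, -0.646, 0.192]
force: [0.2, 1.0, -1.8]
gripper_width: 0.1
gripper_force: 7.0
```

```bash
python3 go.py 0 0 0; python3 snap.py p2; python3 roll.py p2
```

```text
now fwd,lat,up 0.751408197398226 0.13422357399927973 -1.6275804672657237 force [ 0.21  1.04 -1.81] grip 8.781799095244569 lean 20.46763943924372 yaw 9.57964977051054
tool delta [ 0.47  0.74 -1.57] 20.575
tool vecs: sd [ 0.21 -0.01 -0.98] nn [-0.   -1.    0.01] w2 [-0.98  0.   -0.21]
[629.69807382 226.46284026 151.47413559] [-0.069313    0.73565927 -0.64594075  0.19173337] [ 0.79174285  0.26386389 -0.61640503  0.67042052 -0.63157536 -1.19895591]
p2
top rows of blue strip [143] bright start [191, 197, 198, 196, 187, 167, 179, 200, 212, 213, 211, 213, 214, 213, 213, 213, 212, 212, 213, 214]
0 top right corners back/front [263.6 147.4] [244.9 147.4] low right [253.6 161.6]
2 top right corners back/front [263.8 147.6] [244.8 147.6] low right [253.6 156.6]
4 top right corners back/front [263.9 147.9] [244.7 147.9] low right [253.6 151.5]
6 top right corners back/front [264.1 148.4] [244.6 148.4] low right [253.6 146.4]
8.5 top right corners back/front [264.2 149.3] [244.4 149.3] low right [253.6 140.1]
10 top right corners back/front [264.4 149.9] [244.4 149.9] low right [253.6 136.2]
```

Call:
{"api": "step_arm", "payload": {
  "commands": [
    [4,[-0.2,0.8,0.9],0],
    [4,[0,0,0],0]
  ]
}}

```text
time: 20.88
tcp_pos: [629.7, 226.6, 151.0]
tcp_rot: [-0.07, 0.736, -0.646, 0.192]
force: [2.7, -0.1, 0.8]
gripper_width: 0.1
gripper_force: 7.0
```

Call:
{"api": "step_arm", "payload": {
  "commands": [
    [4,[0,1,0.4],0],
    [4,[0,0,0],0]
  ]
}}

```text
time: 21.12
tcp_pos: [629.4, 226.6, 150.8]
tcp_rot: [-0.07, 0.736, -0.646, 0.192]
force: [4.5, 0.0, 2.9]
gripper_width: 0.107
gripper_force: 7.0
```

Call:
{"api": "step_arm", "payload": {
  "commands": [
    [4,[0,1,0],0],
    [4,[0,0,0],0]
  ]
}}

```text
time: 21.38
tcp_pos: [628.6, 226.5, 150.7]
tcp_rot: [-0.07, 0.735, -0.646, 0.192]
force: [5.4, -1.0, 2.7]
gripper_width: 0.103
gripper_force: 7.0
```

Call:
{"api": "step_arm", "payload": {
  "commands": [
    [4,[0,-1,0],0],
    [12,[0,0,0],0],
    [14,[0,0,0],0],
    [18,[0,0,0],0],
    [24,[0,0,0],0],
    [30,[0,0,0],0],
    [30,[0,0,0],0],
    [30,[0,0,0],0]
  ]
}}

```text
time: 22.38
tcp_pos: [628.4, 226.0, 149.6]
tcp_rot: [-0.069, 0.736, -0.646, 0.192]
force: [0.2, 0.5, 0.0]
gripper_width: 0.337
gripper_force: 0.0
```

```bash
python3 go.py 0 0 0; python3 snap.py p3
python3 - <<'E'
from h import *
st,i=pickle.load(open("p3.pkl","rb"));f=i["frame"].astype(int)
m=((f[...,2]>f[...,0]*1.6)&(f[...,2]>f[...,1]*1.35)&(f[...,2]>60)).astype(np.uint8)
k,l,s,c=cv2.connectedComponentsWithStats(m)
for j in np.argsort(-s[1:,4])[:3]+1:print(s[j],cv2.minAreaRect(np.argwhere(l==j)[:,::-1].astype(np.float32)))
E
```

```text
now fwd,lat,up -1.1340532436251742 -0.07167763333931702 -2.9579728399414003 force [0.2  0.49 0.01] grip 29.530185113692546 lean 20.457346453945608 yaw 9.564963646087744
tool delta [ 0.54 -1.16 -2.9 ] 22.375
tool vecs: sd [ 0.21 -0.01 -0.98] nn [-0.   -1.    0.01] w2 [-0.98  0.   -0.21]
[628.43049777 226.03603097 149.57831113] [-0.06918765  0.73558483 -0.64604179  0.19172382] [ 0.79178004  0.26394288 -0.62237086  0.67535104 -0.62712163 -1.20539154]
[ 242  144   19  112 1910] ((250.99996948242188, 199.49996948242188), (110.99998474121094, 17.999996185302734), 90.0)
[244 283  18  27 444] ((252.5, 296.0), (26.0, 17.0), 90.0)
```

Call:
{"api": "step_arm", "payload": {
  "commands": [
    [30,[0,0,-6],0],
    [30,[0,0,-15],0],
    [30,[0,0,-25],0],
    [30,[0,0,-40],0],
    [30,[0,0,-40],0],
    [30,[-20,0,-30],0],
    [30,[-40,0,-10],0],
    [30,[-20,0,0],0],
    [30,[0,0,0],0],
    [30,[0,0,0],0]
  ]
}}

```text
time: 23.68
tcp_pos: [559.2, 327.7, 285.9]
tcp_rot: [-0.069, 0.736, -0.646, 0.192]
force: [-0.3, -0.0, -0.3]
gripper_width: 0.343
gripper_force: 0.0
```

```bash
python3 snap.py q1
python3 - <<'E'
from h import *
from workcell import manip
np.set_printoptions(precision=1,suppress=True)
st,i=pickle.load(open("q1.pkl","rb"));c=cam(i,st)
X=np.array([np.cos(np.radians(9.6)),np.sin(np.radians(9.6)),0]);w=np.array([-X[1],X[0],0]);a=np.radians(20);sd=-np.sin(a)*X+np.array([0,0,np.cos(a)]);seat=np.array([666.5,235.5,45.])
pr={"topL":seat+140*sd+55*w,"topR":seat+140*sd-55*w,"botL":seat+55*w,"botR":seat-55*w}
V={"wrist":(c,i["frame"])}
for n in("top","side"):
    j=manip.get_image(n);V[n]=(cam(j),j["frame"])
E={}
for n,(cc,f0) in V.items():
    f=f0.astype(int);m=((f[...,2]>f[...,0]*1.6)&(f[...,2]>f[...,1]*1.35)&(f[...,2]>60)).astype(np.uint8)
    k,l,s,ce=cv2.connectedComponentsWithStats(m)
    print(n,{k:proj(cc,v) for k,v in pr.items()})
    for j in np.argsort(-s[1:,4])[:3]+1:print("   ",s[j],cv2.boxPoints(cv2.minAreaRect(np.argwhere(l==j)[:,::-1].astype(np.float32))).tolist())
E
```

```text
[559.15818681 327.70047821 285.94086273] [-0.06855078  0.73565491 -0.64604175  0.19168386] [ 1.04521112  0.16304333 -0.37065026  0.47874208 -1.02710817 -1.16478643]
wrist {'topL': array([251.7, 160.1]), 'topR': array([251.6,  41.9]), 'botL': array([252.8, 165.4]), 'botR': array([252.7,  86.8])}
    [ 247   41   10  123 1059] [[247.0, 40.99999237060547], [256.0, 40.99999237060547], [256.0, 162.99996948242188], [247.0, 162.99996948242188]]
top {'topL': array([ 85.6, 173.7]), 'topR': array([135.4, 164.9]), 'botL': array([103.7, 161.2]), 'botR': array([147.2, 153.6])}
    [ 87 151  61  25 374] [[85.16290283203125, 165.039306640625], [146.73031616210938, 150.8314208984375], [149.73031616210938, 163.8314208984375], [88.16290283203125, 178.039306640625]]
    [129 154   9   8  28] [[128.99998474121094, 155.00001525878906], [136.1999969482422, 152.6000213623047], [138.3000030517578, 158.90000915527344], [131.09999084472656, 161.3000030517578]]
    [ 97 162   4   3   5] [[97.00001525878906, 164.00001525878906], [99.50001525878906, 161.50001525878906], [100.00001525878906, 162.00001525878906], [97.50001525878906, 164.50001525878906]]
side {'topL': array([159.9, 300. ]), 'topR': array([182.9, 246.5]), 'botL': array([149.9, 319.5]), 'botR': array([170.7, 271.3])}
    [196 142  35  19  52] [[193.0970916748047, 150.97259521484375], [195.99998474121094, 142.0], [230.29286193847656, 153.09475708007812], [227.3899688720703, 162.06735229492188]]
    [252 121   9   4  15] [[251.6470947265625, 122.41177368164062], [252.00003051757812, 121.00001525878906], [260.2353210449219, 123.058837890625], [259.88238525390625, 124.47059631347656]]
    [287 120   1   2   2] [[287.0, 121.0], [287.0, 121.0], [287.0, 120.0], [287.0, 120.0]]
```

```bash
python3 -c "
from workcell import manip
print(manip.read_state()['force']);print(manip.finish_job())"
```

```text
[ 0.85713579 -0.49280374 -1.13503608]
the job is handed in; nothing more can be done
None
```

The blue star tile is out of the rack and on the easel ledge, leaning back against the uprights with its picture facing forward. A last wrist-camera measurement (not a viewed picture) put it upright and centred to within a few mm. I let go and handed the job in at about 24 s of the 48 s; the arm touched neither the other two tiles nor the jars.

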